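Line up press punches by height on the setting bar

TASK

Get the punches ready for the press: stand the four steel punches upright on the black pads of the setting bar, one in the middle of each pad, in order of height, with the shortest next to the upright stop block and the tallest farthest from it. Set each one down gently rather than dropping it, do not knock any over, and leave the die block with the round hole where it stands.

Things in the scene. Friction and masses are not known exactly. Their poses are not given: they have to be found in the camera images.
- punch_round: Loose turned-steel press punch, 50 mm tall in all, about 0.22 kg, standing upright on the bench. Round flange foot 38 mm in diameter and 8 mm high, round shank 26 mm in diameter from there up to 40 mm, on top a thin round pin 12 mm in diameter and 10 mm high. Origin: centre of the foot's underside; z up along the punch.
- punch_square: Loose turned-steel press punch, 70 mm tall in all, about 0.3 kg, standing upright on the bench. Round flange foot 38 mm in diameter and 8 mm high, round shank 26 mm in diameter from there up to 58 mm, on top a square 14 x 14 mm, 12 mm high. Origin: centre of the foot's underside; z up along the punch.
- punch_blade: Loose turned-steel press punch, 90 mm tall in all, about 0.38 kg, standing upright on the bench. Round flange foot 38 mm in diameter and 8 mm high, round shank 26 mm in diameter from there up to 76 mm, on top a flat blade 6 x 22 mm (22 mm along its y axis), 14 mm high. Origin: centre of the foot's underside; z up along the punch.
- punch_dome: Loose turned-steel press punch, 110 mm tall in all, about 0.47 kg, standing upright on the bench. Round flange foot 38 mm in diameter and 8 mm high, round shank 26 mm in diameter from there up to 100 mm, on top a blunt rounded cone, 10 mm high, tapering from 25 to 12 mm in diameter. Origin: centre of the foot's underside; z up along the punch.
- pad_a: One of four identical fixed round black rubber pads, 56 mm in diameter, 3 mm thick, in a straight row along the middle of a flat fixed aluminium bar, 78 mm between centres; which letter lies where changes. Bar: 70 x 440 mm, 12 mm thick, roughly crosswise in front of the robot. Origin: centre of the pad's underside, 12 mm above the bench (pad top at 15 mm).
- pad_b: One of four identical fixed round black rubber pads, 56 mm in diameter, 3 mm thick, in a straight row along the middle of a flat fixed aluminium bar, 78 mm between centres; which letter lies where changes. Bar: 70 x 440 mm, 12 mm thick, roughly crosswise in front of the robot. Origin: centre of the pad's underside, 12 mm above the bench (pad top at 15 mm).
- pad_c: One of four identical fixed round black rubber pads, 56 mm in diameter, 3 mm thick, in a straight row along the middle of a flat fixed aluminium bar, 78 mm between centres; which letter lies where changes. Bar: 70 x 440 mm, 12 mm thick, roughly crosswise in front of the robot. Origin: centre of the pad's underside, 12 mm above the bench (pad top at 15 mm).
- pad_d: One of four identical fixed round black rubber pads, 56 mm in diameter, 3 mm thick, in a straight row along the middle of a flat fixed aluminium bar, 78 mm between centres; which letter lies where changes. Bar: 70 x 440 mm, 12 mm thick, roughly crosswise in front of the robot. Origin: centre of the pad's underside, 12 mm above the bench (pad top at 15 mm).
- stop: The stop: dark steel block fixed upright on one end of the bar (either end), 50 mm across the bar, 30 mm along it, 60 mm tall, in line with the pads, 78 mm from the centre of the nearest pad. The other end of the bar carries only a low dark plate 8 mm high. Origin: centre of its underside, 12 mm above the bench; y along the bar.
- die: Loose dark steel die block, 56 x 56 x 30 mm, 0.65 kg, with a 20 mm round hole in the middle and four small bright screw heads, standing in the same row as the punches. Origin: centre of its underside. It stays where it is. (An orange grease jar 48 mm in diameter and 45 mm tall also stands in that row.)
Things that resemble listed ones, but are neither listed nor needed, are in the scene too. What is shaped like the punch_round but purple or red is not meant.

How it is judged:
By the outcome, as a careful person would: the job done as asked, in the order asked, and still so for the second after the job is handed in, with the robot touching nothing.
It also fails if it takes over 96 s, if anything falls off the work surface, if the arm or the gripper's body presses on something with over 40 N, if the wrist force passes 120 N, or if a joint passes its speed limit or range.

ROBOT

A 6-joint arm with a two-finger parallel gripper is mounted at the origin on the work surface. World frame = base frame: x ahead of the robot, y to its left, z up, the work surface at z = 0. Lengths are in m, angles in rad, forces in N, time in s.
With the tool pointing down it reaches from about 0.35 to 0.975 m from the base axis. Payload 4.9 kg.
Tool frame: the origin (TCP) lies at the very end of the fingers, on their centre line; the grasp point (between the pads) lies 19 mm behind it (ctrl.grasp_offset is the distance from the TCP to the grasp point, in m); z points along the fingers, y is the line along which they close (so a half turn about z gives the same grasp; the last joint's range is limited). The gripper opens to 85 mm and grips with 20 to 120 N. Pads are 22 mm wide; open, the fingers measure 114 mm over their backs; the gripper's body (76 mm by 85 mm) begins 54 mm behind the grasp point. The pads swing forward as they close: fully open they stand 13 mm farther back than shut.
Start: joints at [-1.419, 0.053, 1.613, -0, 1.476, -0.119], TCP at [0.167, -0.602, 0.231] pointing down, gripper open.
Joint ranges: [-3.01, 3.01], [-1.01, 2.22], [0.06, 2.58], [-1.02, 4.17], [0.09, 2.62], [-3.14, 3.14]. Speed limits (rad/s): [2.57, 2.57, 3.14, 3.14, 3.14, 3.14].

INTERFACE

Orientations are given as a rotation vector (axis times angle).
In Python, from station import ctrl, optics gives the robot as it stands.
- The arm moves only by the shell command python3 -m handwheel 'ROWS' [OPENING] [FORCE]. ROWS is JSON, a list of rows, each an object of numbers: "tx", "ty", "tz": the shift along the tool's x, y, z in mm; "roll": the turn about the tool's z in rad. A call has 1 to 12 rows; each row shifts and turns the commanded pose from where the row before left it, along the tool's axes as they then stand; what a row does not reach is not made up. A row lasts 1/12 s, in which the tool goes at most 41.7 mm and 7.16 degrees, less where a joint would pass 70% of its speed; a pose out of reach is approached as far as the arm can. A call with a gripper value outside its range is refused whole. OPENING is the finger opening in mm, from 0 to 85.4, set as the call begins (- or left out, the last holds). The fingers move at their own pace and stop on an object; FORCE is the grip in N (left out, the last holds). Time passes only in rows, so rows that do not move let the fingers close. It gives the time, the measured TCP pose, the force, the opening and the grip force at its end, in the units of the state.
- ctrl.get_obs(): the state, without advancing time (a new reading comes with each control period).
- optics.get_image(name): name is "side" or "top" or "wrist"; returns (picture, depth): 384x512x3 uint8, red, green, blue; 384x512 float32, m along the optical axis (not along the pixel's ray), 0 where there is no reading.
- optics.camera_params(name): a dict with "mtx" (3x3 intrinsics, pixels), "extrinsics" (4x4, takes a point from camera to world coordinates); the wrist camera has in their place "tool_from_camera" (4x4, takes a point from camera to tool coordinates, whose origin is the TCP and whose axes are the flange's). Camera axes: x right, y down, z forward; pixel columns grow to the right and rows downward; lengths in m; the calibration is good to about 2 mm. A picture is of the moment at which its call begins: read the wrist's pose just before it. camera_params takes no time and is no camera call.
- ctrl.finish_job(): hands the job in; it is judged then, once.
The state is a dict: "t": time; "q": joint angles; "dq": joint speeds; "effort": joint torques, N m; "tool_pos": TCP position; "tool_rot": TCP orientation; "contact_force": force on the tool from outside, world axes, zero at the start; "wrist_torque": the same for the moment, N m; "opening": finger opening in m; "grip_force": force on a finger pad.
Only numpy, scipy, OpenCV 4.12 (cv2) and the standard library are available. Lean on these libraries where they do the work, as an engineer would, in place of code of your own. Each camera call takes 0.05 s, during which the arm holds its last target. There are 200 camera calls.

## Working session

There is one attempt and no reset: what is moved stays moved. The work goes in short steps, Python scripts to look and compute and a shell command to move; the robot and the scene stay as the last step left them, time stands still between calls to the robot, and variables do not carry over. Pictures are saved under pics/ and viewed, at most 14 in all, crops included, and the job is handed in when it is done.

```bash
mkdir -p pics; ls; python3 - <<'E'
from station import ctrl, optics
import cv2, numpy as np
o=ctrl.get_obs(); print({k:np.round(v,3) for k,v in o.items()}, ctrl.grasp_offset)
for n in ["side","top"]:
    im,d=optics.get_image(n); np.savez(f"pics/{n}0.npz",im=im,d=d); cv2.imwrite(f"pics/{n}0.png",im[:,:,::-1])
    p=optics.camera_params(n); print(n,np.round(p["mtx"],1).tolist(),np.round(p["extrinsics"],3).tolist())
p=optics.camera_params("wrist");print({k:np.round(v,4).tolist() if not isinstance(v,str) else v for k,v in p.items()})
E
```

```text
pics
{'t': np.float64(0.0), 'q': array([-1.419,  0.053,  1.614, -0.   ,  1.476, -0.119]), 'dq': array([ 0.001,  0.001, -0.002, -0.   , -0.001,  0.   ]), 'effort': array([ 1.0000e-03, -3.9367e+01, -3.7018e+01, -0.0000e+00,  7.0000e-03,
       -0.0000e+00]), 'tool_pos': array([ 0.167, -0.602,  0.23 ]), 'tool_rot': array([-3.111, -0.424,  0.   ]), 'contact_force': array([ 0.467,  0.704, -0.402]), 'wrist_torque': array([-0.011, -0.082, -0.026]), 'grip_force': np.float64(0.0), 'opening': np.float64(0.085)} 0.0187
side [[452.3, 0.0, 250.9], [0.0, 452.3, 187.0], [0.0, 0.0, 1.0]] [[0.96, -0.179, 0.214, 0.282], [-0.279, -0.618, 0.735, -0.723], [0.0, -0.766, -0.643, 0.684], [0.0, 0.0, 0.0, 1.0]]
top [[349.2, 0.0, 252.5], [0.0, 349.2, 192.2], [0.0, 0.0, 1.0]] [[-0.013, -0.998, 0.063, 0.438], [-1.0, 0.013, -0.005, 0.015], [0.004, -0.063, -0.998, 0.868], [0.0, 0.0, 0.0, 1.0]]
{'mtx': [[281.3921, 0.0, 255.3464], [0.0, 281.3921, 188.9002], [0.0, 0.0, 1.0]], 'tool_from_camera': [[-0.0009, -0.956, -0.2934, 0.0745], [1.0, -0.0006, -0.001, 0.0004], [0.0008, -0.2934, 0.956, -0.1421], [0.0, 0.0, 0.0, 1.0]]}
```

View pics/top0.png

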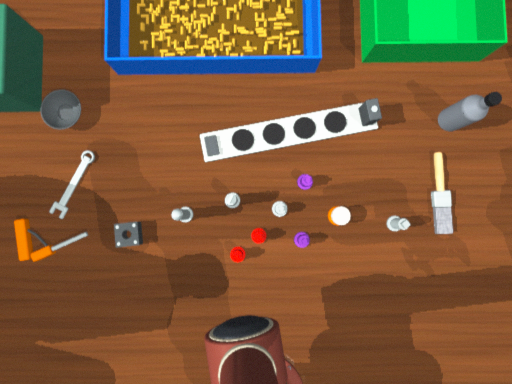

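View pics/side0.png

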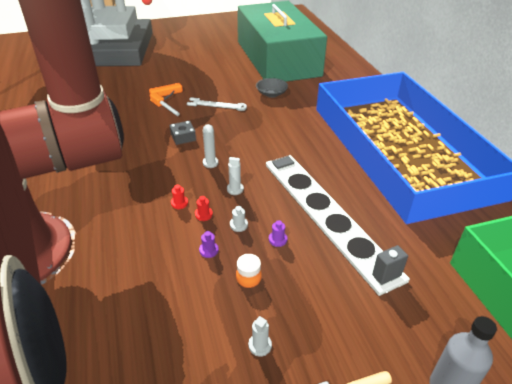

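The top view shows four pads at (242,140), (273,133), (305,128) and (335,122), with the stop at (371,111). The silver punches are near (182,214), (232,200), (280,209) and (398,223).

Things that could be mistaken for them: red lookalikes at (259,235) and (237,254), purple ones at (305,181) and (302,240), the white-lidded jar at (340,215) and the die at (127,234). The punches are the silver ones. I'll check that in a close crop.

```bash
cat > h.py <<'E'
import numpy as np, cv2
from station import ctrl, optics
from scipy.spatial.transform import Rotation as R
def cam(n,obs=None):
    p=optics.camera_params(n)
    if n!="wrist": return p["mtx"],p["extrinsics"]
    T=np.eye(4);T[:3,:3]=R.from_rotvec(obs["tool_rot"]).as_matrix();T[:3,3]=obs["tool_pos"]
    return p["mtx"],T@p["tool_from_camera"]
def ray(c,uv):
    K,E=c; d=E[:3,:3]@np.linalg.solve(K,[uv[0],uv[1],1.]); return E[:3,3],d/np.linalg.norm(d)
def plane(c,uv,z):
    o,d=ray(c,uv); return o+d*(z-o[2])/d[2]
def tri(c1,p1,c2,p2):
    o1,d1=ray(c1,p1);o2,d2=ray(c2,p2)
    s=np.linalg.lstsq(np.c_[d1,-d2],o2-o1,rcond=None)[0]
    a,b=o1+s[0]*d1,o2+s[1]*d2; return (a+b)/2,np.linalg.norm(a-b)
def proj(c,X):
    K,E=c; q=K@(E[:3,:3].T@(np.asarray(X)-E[:3,3])); return q[:2]/q[2]
def blobs(mask,lo=15,hi=1e9):
    n,l,s,c=cv2.connectedComponentsWithStats(mask.astype(np.uint8))
    return [(c[i].round(1).tolist(),s[i].tolist()) for i in range(1,n) if lo<=s[i][4]<=hi]
E
python3 - <<'E'
from h import *
out=[]
t=np.load("pics/top0.npz");s=np.load("pics/side0.npz")
for z in (t,s):
    hsv=cv2.cvtColor(z["im"],cv2.COLOR_RGB2HSV)
    print("silver",*[b for b in blobs((hsv[...,1]<50)&(hsv[...,2]>110),60,1500)],sep="\n")
    print("black",*[b for b in blobs((hsv[...,2]<40),100,900)],sep="\n")
a=cv2.resize(s["im"][110:250,160:290],None,fx=4,fy=4,interpolation=cv2.INTER_CUBIC)
b=cv2.resize(s["im"][300:370,225:295],None,fx=3.8,fy=4,interpolation=cv2.INTER_CUBIC)
b=cv2.copyMakeBorder(b,0,a.shape[0]-b.shape[0],0,0,cv2.BORDER_CONSTANT)
cv2.imwrite("pics/crop1.png",np.hstack([a,b])[:,:,::-1])
E
```

```text
silver
([462.8, 112.2], [438, 95, 51, 36, 1099])
([373.0, 108.7], [366, 99, 15, 21, 238])
([70.1, 114.3], [60, 104, 21, 21, 264])
([72.2, 184.4], [49, 150, 46, 69, 668])
([441.9, 210.7], [431, 179, 22, 55, 843])
([232.0, 199.9], [225, 192, 15, 16, 195])
([279.2, 208.4], [272, 201, 16, 16, 196])
([181.7, 214.1], [171, 207, 22, 15, 213])
([340.7, 215.3], [331, 206, 20, 19, 279])
([397.2, 223.2], [386, 216, 25, 15, 279])
([125.8, 234.4], [114, 222, 25, 25, 410])
([69.3, 240.7], [52, 232, 36, 19, 170])
([237.1, 337.1], [210, 328, 60, 14, 127])
([245.0, 353.4], [218, 344, 58, 34, 213])
black
([247.1, 321.5], [223, 316, 46, 13, 317])
silver
([11.2, 17.1], [0, 0, 28, 34, 774])
([279.1, 12.8], [272, 4, 15, 22, 99])
([77.3, 104.7], [48, 86, 55, 26, 337])
([216.4, 104.0], [187, 97, 60, 14, 351])
([169.9, 108.2], [161, 101, 19, 15, 86])
([181.7, 127.3], [170, 121, 25, 14, 184])
([209.0, 146.9], [203, 124, 15, 44, 479])
([234.2, 176.8], [227, 157, 17, 38, 462])
([238.3, 219.6], [230, 206, 18, 26, 350])
([12.0, 314.3], [0, 255, 32, 129, 1316])
([248.3, 264.5], [237, 254, 24, 23, 439])
([259.8, 337.8], [248, 316, 24, 41, 678])
([373.0, 379.1], [351, 374, 38, 10, 165])
black
```

View pics/crop1.png

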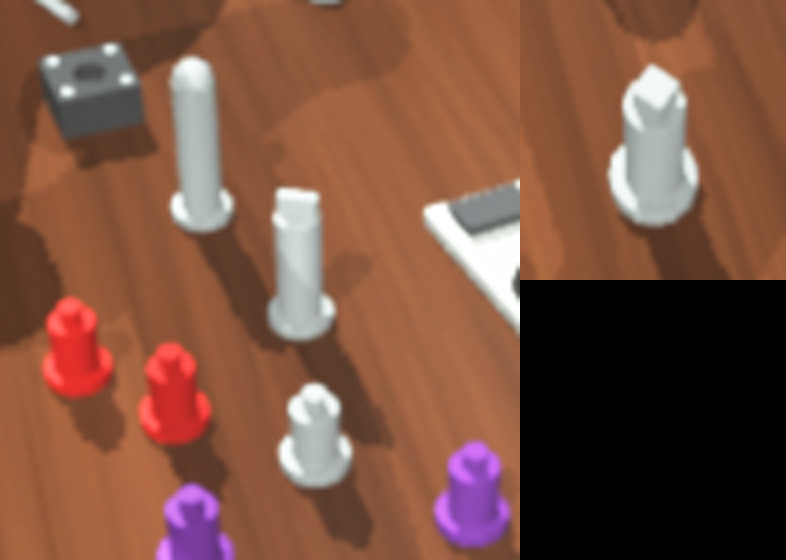

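The crop confirms four silver punches in the side view: dome (209,145), blade (235,175), round (238,219) and square (260,337). The reds and purples are lookalikes. Next I measure the positions.

```bash
python3 - <<'E'
from h import *
t=np.load("pics/top0.npz");s=np.load("pics/side0.npz")
ct,cs=cam("top"),cam("side")
def dark(z,x0,x1,y0,y1,lo,hi):
    g=cv2.cvtColor(z["im"],cv2.COLOR_RGB2HSV)
    m=np.zeros(g.shape[:2],bool); m[y0:y1,x0:x1]=((g[...,2]<60))[y0:y1,x0:x1]
    return [b for b in blobs(m,lo,hi)]
bt=dark(t,225,352,105,155,150,900); bs=dark(s,285,380,170,262,80,900)
print(bt,bs,sep="\n")
if len(bt)==4==len(bs):
    a=sorted(b[0] for b in bt); b=sorted(x[0] for x in bs)
    for p,q in zip(a,b): X,e=tri(ct,p,cs,q); print("pad",X.round(4),round(e,4),plane(ct,p,.015).round(4),plane(cs,q,.015).round(4))
tops={"dome":((177,213.5),(208,126)),"blade":((231.5,200.5),(235,158)),"round":((279.5,208.5),(238.5,207.5)),"square":((402,223.5),(260,319.5))}
for n,(p,q) in tops.items():
    X,e=tri(ct,p,cs,q);print(n,X.round(4),round(e,4))
for n,p in {"jar":(340,215),"die":(127,234)}.items(): print(n,plane(ct,p,.04).round(3))
a=cv2.resize(t["im"][95:265,160:420],None,fx=3,fy=3,interpolation=cv2.INTER_CUBIC)
cv2.imwrite("pics/crop2.png",a[:,:,::-1])
E
```

```text
[]
[]
dome [0.4397 0.1766 0.1089] 0.0035
blade [0.4705 0.0583 0.0926] 0.0035
round [ 0.4502 -0.0514  0.047 ] 0.0002
square [ 0.4114 -0.331   0.0637] 0.0011
jar [ 0.433 -0.195  0.04 ]
die [0.395 0.308 0.04 ]
```

View pics/crop2.png

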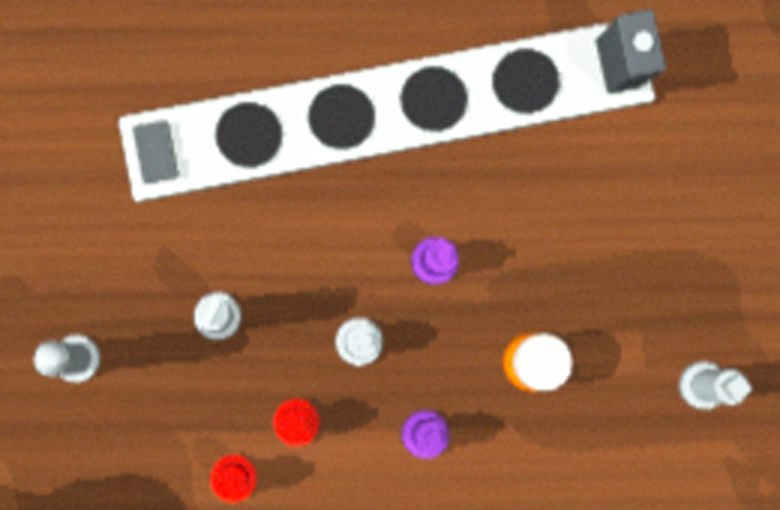

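The crop shows pads at (249,135), (341,116), (434,98) and (526,81) in crop pixels, which divide by 3 and shift by (160,95). The stop is at the right end. Measured top heights of 109, 93, 47 and 64 mm agree with the given 110, 90, 50 and 70 mm. The pad threshold needs fixing.

```bash
python3 - <<'E'
from h import *
t=np.load("pics/top0.npz");s=np.load("pics/side0.npz")
ct,cs=cam("top"),cam("side")
def dark(z,x0,x1,y0,y1):
    v=z["im"].max(2).astype(int); sat=v-z["im"].min(2)
    print(v[y0:y1,x0:x1].min())
    m=np.zeros(v.shape,bool); m[y0:y1,x0:x1]=((v<110)&(sat<30))[y0:y1,x0:x1]
    return blobs(m,80,1200)
bt=dark(t,225,352,105,155); bs=dark(s,285,378,170,262)
print(bt,bs,sep="\n")
a=sorted(b[0] for b in bt); b=sorted(x[0] for x in bs)
for p,q in zip(a,b): X,e=tri(ct,p,cs,q); print("pad",X.round(4),round(e,4),plane(ct,p,.015).round(4),plane(cs,q,.015).round(4))
E
```

```text
56
75
[([334.9, 121.6], [325, 112, 21, 20, 346]), ([304.2, 127.5], [294, 118, 22, 20, 348]), ([273.4, 133.4], [263, 124, 22, 20, 346]), ([242.5, 139.4], [232, 130, 22, 20, 350])]
[([299.2, 181.0], [289, 174, 22, 15, 246]), ([317.7, 200.8], [307, 193, 23, 16, 289]), ([338.0, 222.9], [326, 215, 25, 17, 344]), ([360.7, 247.5], [348, 238, 26, 20, 417])]
pad [0.6217 0.0349 0.0117] 0.0031 [0.6225 0.0344 0.015 ] [0.6185 0.0312 0.015 ]
pad [ 0.6361 -0.0421  0.0118] 0.0025 [ 0.6366 -0.0422  0.015 ] [ 0.6331 -0.0453  0.015 ]
pad [ 0.6502 -0.119   0.0117] 0.0023 [ 0.6505 -0.1188  0.015 ] [ 0.6471 -0.122   0.015 ]
pad [ 0.6642 -0.1958  0.0118] 0.0022 [ 0.6644 -0.1954  0.015 ] [ 0.6612 -0.1983  0.015 ]
```

```bash
python3 -m handwheel '[{"tx":30,"tz":-2},{"tx":35,"ty":-15},{"tx":35,"ty":-20},{"tx":35,"ty":-20},{"tx":35,"ty":-20},{"tx":35,"ty":-20},{"tx":35,"ty":-20},{"tx":25,"ty":-20},{"tx":15,"ty":-15},{},{},{}]' 60
```

```text
$[0]: bad value
```

Pad spacing comes out at 78 mm and height at about 12–15 mm, which is good. The row was refused, so I'll check the format.

```bash
python3 -m handwheel --help 2>&1 | head; python3 -m handwheel '[{"tx":30.0,"ty":0.0,"tz":0.0,"roll":0.0}]' 60
```

```text
invalid input: not JSON, or not a number
t: 0.18
tool_pos: [0.1929, -0.5949, 0.2304]
tool_rot: [-3.113, -0.416, 0.004]
contact_force: [0.1, -0.8, 0.5]
opening: 0.0754
grip_force: 0.0
```

```bash
python3 -m handwheel '[{"tx":35,"ty":-15,"tz":0,"roll":0}]' 60;  python3 -m handwheel '[{"tx":35,"ty":-20}]'
```

```text
t: 0.27
tool_pos: [0.225, -0.5716, 0.2305]
tool_rot: [-3.114, -0.418, 0.0]
contact_force: [0.8, 1.2, 0.4]
opening: 0.0636
grip_force: 0.0$[0]: bad value
```

```bash
python3 -m handwheel '[{"tx":25,"ty":-30,"tz":0,"roll":0},{"tx":25,"ty":-30,"tz":0,"roll":0},{"tx":25,"ty":-30,"tz":0,"roll":0},{"tx":25,"ty":-30,"tz":0,"roll":0},{"tx":25,"ty":-30,"tz":0,"roll":0},{"tx":25,"ty":-30,"tz":0,"roll":0},{"tx":25,"ty":-30,"tz":0,"roll":0},{"tx":25,"ty":-30,"tz":0,"roll":0},{"tx":25,"ty":-30,"tz":0,"roll":0},{"tx":25,"ty":-30,"tz":0,"roll":0},{"tx":25,"ty":-30,"tz":0,"roll":0},{"tx":25,"ty":-30,"tz":0,"roll":0}]' && python3 -m handwheel '[{"tx":25,"ty":-30,"tz":0,"roll":0},{"tx":22,"ty":-20,"tz":0,"roll":0},{"tx":15,"ty":-12,"tz":0,"roll":0},{"tx":0,"ty":0,"tz":0,"roll":0},{"tx":0,"ty":0,"tz":0,"roll":0}]'
cat > w.py <<'E'
import sys
from h import *
o=ctrl.get_obs(); im,d=optics.get_image("wrist"); c=cam("wrist",o)
name=sys.argv[1]; cv2.imwrite(f"pics/{name}.png",im[:,:,::-1]); np.savez(f"pics/{name}.npz",im=im,d=d,pos=o["tool_pos"],rot=o["tool_rot"])
v=im.max(2).astype(int); sat=v-im.min(2)
print(o["t"],o["tool_pos"].round(4),o["tool_rot"].round(3))
for b in blobs((v<100)&(sat<25),300,9000): print("dark",b,plane(c,b[0],.015).round(4))
for b in blobs((v>110)&(sat<40),200,9000): print("silv",b,plane(c,b[0],.0).round(4))
E
python3 w.py w1
```

```text
t: 1.27
tool_pos: [0.4187, -0.1413, 0.231]
tool_rot: [3.113, 0.424, 0.0]
contact_force: [0.3, 0.3, -0.2]
opening: 0.0599
grip_force: 0.0
t: 1.68
tool_pos: [0.4616, -0.0662, 0.2308]
tool_rot: [-3.112, -0.428, 0.002]
contact_force: [0.4, -0.6, -0.1]
opening: 0.0598
grip_force: 0.0
1.6833 [ 0.4616 -0.0662  0.2308] [-3.112e+00 -4.280e-01  2.000e-03]
dark ([206.9, 12.5], [182, 0, 50, 31, 1198]) [0.611  0.0316 0.015 ]
dark ([276.1, 15.8], [252, 0, 49, 37, 1515]) [ 0.6287 -0.0437  0.015 ]
dark ([344.8, 19.4], [321, 0, 49, 44, 1815]) [ 0.646  -0.1189  0.015 ]
dark ([413.2, 23.7], [389, 0, 50, 51, 2052]) [ 0.6626 -0.1946  0.015 ]
dark ([488.8, 28.0], [463, 0, 49, 55, 2038]) [ 0.6816 -0.2787  0.015 ]
silv ([149.0, 129.6], [124, 111, 52, 35, 1020]) [0.4634 0.0781 0.    ]
silv ([38.6, 132.6], [0, 112, 82, 38, 1133]) [0.4208 0.2165 0.    ]
silv ([243.6, 167.8], [230, 153, 29, 31, 699]) [ 0.4474 -0.0537  0.    ]
silv ([346.9, 215.7], [329, 198, 37, 36, 993]) [ 0.4195 -0.2137  0.    ]
silv ([499.2, 256.5], [477, 216, 35, 69, 1412]) [ 0.4191 -0.4567  0.    ]
silv ([331.5, 252.7], [317, 231, 29, 45, 424]) [ 0.3576 -0.213   0.    ]
silv ([435.2, 252.5], [410, 231, 53, 45, 1198]) [ 0.3995 -0.3616  0.    ]
silv ([179.1, 252.8], [166, 232, 27, 44, 421]) [0.2962 0.0057 0.    ]
```

View pics/w1.png

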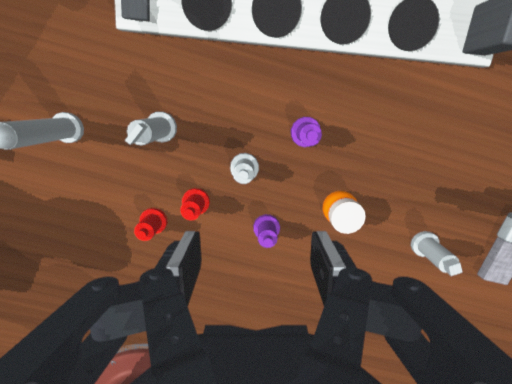

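The wrist view shows round at (244,168), blade (150,129), dome (60,130) and square (435,250), with the pads cut off at the top edge. I'll move over the pads for a good view, then go to the round punch.

```bash
python3 -m handwheel '[{"tx":30,"ty":10,"tz":0,"roll":0},{"tx":35,"ty":12,"tz":0,"roll":0},{"tx":35,"ty":12,"tz":0,"roll":0},{"tx":35,"ty":12,"tz":0,"roll":0},{"tx":30,"ty":12,"tz":0,"roll":0},{"tx":15,"ty":6,"tz":0,"roll":0},{"tx":0,"ty":0,"tz":0,"roll":0},{"tx":0,"ty":0,"tz":0,"roll":0}]' |head -2; python3 w.py w2 | grep -v silv
python3 -m handwheel '[{"tx":-20,"ty":-10,"tz":40,"roll":0},{"tx":-20,"ty":0,"tz":30,"roll":0},{"tx":0,"ty":0,"tz":0,"roll":0},{"tx":0,"ty":0,"tz":0,"roll":0}]' |head -2; python3 w.py w3 | grep -v silv
```

```text
t: 2.4
tool_pos: [0.6518, -0.0819, 0.2306]
2.4 [ 0.6518 -0.0819  0.2306] [-3.113e+00 -4.210e-01  3.000e-03]
dark ([162.3, 160.6], [141, 140, 43, 42, 1366]) [0.6224 0.0346 0.015 ]
dark ([222.3, 165.7], [202, 146, 41, 40, 1326]) [ 0.6364 -0.0416  0.015 ]
dark ([281.9, 170.8], [262, 151, 41, 40, 1307]) [ 0.6504 -0.1181  0.015 ]
dark ([340.6, 175.8], [320, 156, 42, 40, 1305]) [ 0.6644 -0.1943  0.015 ]
dark ([407.6, 188.9], [386, 164, 56, 51, 1485]) [ 0.6711 -0.2864  0.015 ]
t: 2.78
tool_pos: [0.6094, -0.0816, 0.162]
2.7833 [ 0.6094 -0.0816  0.162 ] [-3.111 -0.422  0.009]
dark ([148.8, 133.8], [122, 107, 55, 55, 2339]) [0.6225 0.0344 0.015 ]
dark ([225.0, 140.7], [199, 114, 53, 54, 2248]) [ 0.6363 -0.0418  0.015 ]
dark ([300.5, 147.3], [274, 121, 54, 53, 2214]) [ 0.6504 -0.1181  0.015 ]
dark ([374.9, 153.8], [348, 128, 55, 53, 2217]) [ 0.6644 -0.1942  0.015 ]
dark ([460.6, 165.2], [430, 137, 82, 66, 2509]) [ 0.677 -0.285  0.015]
```

Pads are consistent across both wrist heights and the top view. Now over the round punch.

```bash
python3 -m handwheel '[{"tx":-26,"ty":-12,"tz":0,"roll":0},{"tx":-30,"ty":-15,"tz":0,"roll":0},{"tx":-30,"ty":-15,"tz":0,"roll":0},{"tx":-30,"ty":-15,"tz":0,"roll":0},{"tx":-20,"ty":-9,"tz":5,"roll":0},{"tx":-10,"ty":-5,"tz":5,"roll":0},{"tx":0,"ty":0,"tz":0,"roll":0},{"tx":0,"ty":0,"tz":0,"roll":0}]' |head -2; python3 w.py w4 | grep -v dark
```

```text
t: 3.5
tool_pos: [0.4556, -0.0531, 0.1584]
3.5 [ 0.4556 -0.0531  0.1584] [3.11  0.424 0.009]
silv ([334.3, 20.4], [92, 0, 420, 52, 8871]) [ 0.6201 -0.0858  0.    ]
silv ([30.9, 134.8], [0, 113, 55, 40, 933]) [0.4341 0.1856 0.    ]
silv ([133.3, 136.3], [100, 113, 70, 44, 1699]) [0.4612 0.0815 0.    ]
silv ([253.8, 182.2], [237, 163, 36, 40, 1080]) [ 0.4466 -0.0545  0.    ]
silv ([382.2, 240.9], [359, 219, 48, 44, 1566]) [ 0.4176 -0.2201  0.    ]
silv ([331.4, 252.5], [317, 231, 29, 45, 430]) [ 0.3871 -0.1673  0.    ]
silv ([179.2, 253.0], [167, 232, 27, 44, 416]) [0.3381 0.0084 0.    ]
silv ([483.3, 281.6], [453, 256, 59, 59, 1726]) [ 0.399  -0.3633  0.    ]
```

View pics/w4.png

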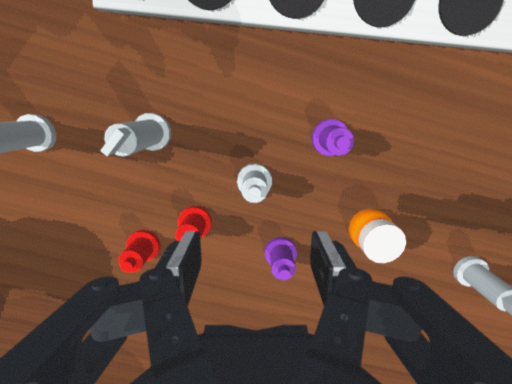

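Round foot ring is at (254,180) with the pin top near (257,187). The other objects are well clear of the fingers.

```bash
cat > m.py <<'E'
# usage: m.py npzname X Y : nearest silver blob to world XY at z=0; foot centre from the ring's bbox; moves from the tool to it
import sys
from h import *
z=np.load(f"pics/{sys.argv[1]}.npz"); g=np.array([float(sys.argv[2]),float(sys.argv[3])])
o={"tool_pos":z["pos"],"tool_rot":z["rot"]}; c=cam("wrist",o); im=z["im"]; v=im.max(2).astype(int); sat=v-im.min(2)
m=((v>110)&(sat<40)).astype(np.uint8); p=proj(c,[*g,.008])
cs=cv2.findContours(m,cv2.RETR_EXTERNAL,cv2.CHAIN_APPROX_NONE)[0]
k=max((k for k in cs if cv2.contourArea(k)>200),key=lambda k:cv2.pointPolygonTest(k,tuple(map(float,p)),True))
P=np.array([plane(c,q,.008)[:2] for q in k[:,0]])  # contour on the plane of the flange top
C=g.copy()
for r in (.006,.003,.0015,.0015,.0015):   # circle fit, keep points at 19 mm
    s=P[abs(np.hypot(*(P-C).T)-.019)<r]
    a=np.linalg.lstsq(np.c_[2*s,np.ones(len(s))],(s**2).sum(1),rcond=None)[0]; C=a[:2]; 
print("foot",C.round(4),"r",round(float(np.sqrt(a[2]+C@C)),4),"n",len(s),"of",len(P),"px",proj(c,[*C,.008]).round(1))
T=R.from_rotvec(o["tool_rot"]).as_matrix(); D=np.array([*C,0])-o["tool_pos"]; D[2]=0
print("move tx,ty mm",(1000*(T.T@D)).round(1),"tool z",T[:,2].round(3))
E
python3 m.py w4 .448 -.0535; python3 m.py w1 .448 -.0535; python3 m.py w1 .47 .0583;python3 m.py w1 .41 -.331;python3 m.py w1 .4397 .1766
python3 - <<'E'
from h import *
z=np.load("pics/w4.npz");c=cam("wrist",{"tool_pos":z["pos"],"tool_rot":z["rot"]});print(plane(c,(257,187),.05))
E
```

```text
foot [ 0.4505 -0.0536] r 0.019 n 77 of 105 px [253.9 180.6]
move tx,ty mm [-5.1 -0.9 -0. ] tool z [ 0.006 -0.002 -1.   ]
foot [ 0.45   -0.0536] r 0.0191 n 68 of 85 px [243.8 167.3]
move tx,ty mm [ -7.7 -15.2   0. ] tool z [-0.001 -0.    -1.   ]
foot [0.4724 0.0625] r 0.0191 n 67 of 129 px [160.1 126.6]
move tx,ty mm [  45.1 -121.    -0. ] tool z [-0.001 -0.    -1.   ]
foot [ 0.412  -0.3324] r 0.0194 n 44 of 130 px [424. 243.]
move tx,ty mm [-1.195e+02  2.430e+02  1.000e-01] tool z [-0.001 -0.    -1.   ]
foot [0.4392 0.178 ] r 0.0192 n 75 of 374 px [ 65.6 127.3]
move tx,ty mm [  44.3 -241.2    0. ] tool z [-0.001 -0.    -1.   ]
[ 0.45625217 -0.05504931  0.05      ]
```

Round foot fit: (0.4505,-0.0536), radius 19 mm, with both views agreeing. Descend to TCP z 0.012, so the tips stay above the 8 mm flange, and grip.

```bash
python3 -m handwheel '[{"tx":-5,"ty":-1,"tz":20,"roll":0},{"tx":0,"ty":0,"tz":30,"roll":0},{"tx":0,"ty":0,"tz":30,"roll":0},{"tx":0,"ty":0,"tz":30,"roll":0},{"tx":0,"ty":0,"tz":20,"roll":0},{"tx":0,"ty":0,"tz":10,"roll":0},{"tx":0,"ty":0,"tz":6,"roll":0},{"tx":0,"ty":0,"tz":0,"roll":0},{"tx":0,"ty":0,"tz":0,"roll":0}]' && python3 -m handwheel '[{"tx":0,"ty":0,"tz":0,"roll":0},{"tx":0,"ty":0,"tz":0,"roll":0},{"tx":0,"ty":0,"tz":0,"roll":0},{"tx":0,"ty":0,"tz":0,"roll":0},{"tx":0,"ty":0,"tz":0,"roll":0},{"tx":0,"ty":0,"tz":0,"roll":0},{"tx":0,"ty":0,"tz":0,"roll":0},{"tx":0,"ty":0,"tz":0,"roll":0}]' 15 50
```

```text
t: 4.3
tool_pos: [0.45, -0.0534, 0.0103]
tool_rot: [3.112, 0.424, 0.003]
contact_force: [0.6, -1.0, 0.4]
opening: 0.0602
grip_force: 0.0
t: 4.97
tool_pos: [0.4495, -0.0532, 0.0104]
tool_rot: [3.112, 0.424, 0.004]
contact_force: [-0.5, 0.1, 5.7]
opening: 0.0242
grip_force: 49.0
```

Gripped. Lift and carry to the pad next to the stop.

```bash
python3 -m handwheel '[{"tx":0,"ty":0,"tz":-10,"roll":0},{"tx":0,"ty":0,"tz":-30,"roll":0},{"tx":0,"ty":0,"tz":-30,"roll":0},{"tx":0,"ty":0,"tz":-30,"roll":0},{"tx":10,"ty":12,"tz":-30,"roll":0},{"tx":21,"ty":24,"tz":0,"roll":0},{"tx":21,"ty":24,"tz":0,"roll":0},{"tx":21,"ty":24,"tz":0,"roll":0},{"tx":21,"ty":24,"tz":0,"roll":0},{"tx":21,"ty":24,"tz":0,"roll":0},{"tx":21,"ty":24,"tz":0,"roll":0},{"tx":21,"ty":24,"tz":0,"roll":0}]' && python3 -m handwheel '[{"tx":12,"ty":13,"tz":0,"roll":0},{"tx":0,"ty":0,"tz":20,"roll":0},{"tx":0,"ty":0,"tz":30,"roll":0},{"tx":0,"ty":0,"tz":20,"roll":0},{"tx":0,"ty":0,"tz":10,"roll":0},{"tx":0,"ty":0,"tz":0,"roll":0},{"tx":0,"ty":0,"tz":0,"roll":0},{"tx":0,"ty":0,"tz":0,"roll":0}]'
```

```text
t: 5.97
tool_pos: [0.6482, -0.1849, 0.1383]
tool_rot: [-3.112, -0.424, 0.002]
contact_force: [-0.4, -0.4, -1.4]
opening: 0.0241
grip_force: 49.4
t: 6.63
tool_pos: [0.6638, -0.194, 0.061]
tool_rot: [3.111, 0.424, 0.004]
contact_force: [0.4, 0.2, -1.0]
opening: 0.0237
grip_force: 49.5
```

```bash
python3 -m handwheel '[{"tx":0,"ty":0,"tz":12,"roll":0},{"tx":0,"ty":0,"tz":10,"roll":0},{"tx":0,"ty":0,"tz":6,"roll":0},{"tx":0,"ty":0,"tz":3,"roll":0},{"tx":0,"ty":0,"tz":1,"roll":0},{"tx":0,"ty":0,"tz":0,"roll":0},{"tx":0,"ty":0,"tz":0,"roll":0}]' ;  python3 -m handwheel '[{"tx":0,"ty":0,"tz":1,"roll":0},{"tx":0,"ty":0,"tz":1,"roll":0},{"tx":0,"ty":0,"tz":0,"roll":0},{"tx":0,"ty":0,"tz":0,"roll":0}]'
```

```text
t: 7.22
tool_pos: [0.6629, -0.1937, 0.0271]
tool_rot: [3.113, 0.424, 0.0]
contact_force: [-0.2, 0.2, -0.3]
opening: 0.0239
grip_force: 49.6
t: 7.55
tool_pos: [0.6631, -0.1938, 0.0255]
tool_rot: [3.112, 0.424, 0.001]
contact_force: [0.3, 1.6, -0.5]
opening: 0.0238
grip_force: 49.7
```

```bash
for i in 1 2; do python3 -m handwheel '[{"tx":0,"ty":0,"tz":0.5,"roll":0},{"tx":0,"ty":0,"tz":0,"roll":0},{"tx":0,"ty":0,"tz":0,"roll":0}]' | egrep "pos|contact"; done
```

```text
tool_pos: [0.6632, -0.1938, 0.0255]
contact_force: [-3.0, 0.8, 5.5]
tool_pos: [0.6632, -0.1938, 0.0255]
contact_force: [-4.0, 1.2, 7.3]
```

Contact is felt. Release, rise and look.

```bash
python3 -m handwheel '[{"tx":0,"ty":0,"tz":0,"roll":0},{"tx":0,"ty":0,"tz":0,"roll":0},{"tx":0,"ty":0,"tz":0,"roll":0},{"tx":0,"ty":0,"tz":0,"roll":0},{"tx":0,"ty":0,"tz":0,"roll":0}]' 50 && python3 -m handwheel '[{"tx":0,"ty":0,"tz":-10,"roll":0},{"tx":0,"ty":0,"tz":-25,"roll":0},{"tx":0,"ty":0,"tz":-35,"roll":0},{"tx":0,"ty":0,"tz":-35,"roll":0},{"tx":0,"ty":0,"tz":-35,"roll":0},{"tx":0,"ty":0,"tz":-15,"roll":0},{"tx":0,"ty":0,"tz":0,"roll":0},{"tx":0,"ty":0,"tz":0,"roll":0}]' 60; python3 w.py w5 | grep dark
python3 - <<'E'
from h import *
z=np.load("pics/w5.npz");im=z["im"];cv2.imwrite("pics/w5c.png",cv2.resize(im[90:290,120:400],None,fx=2.5,fy=2.5)[:,:,::-1])
E
```

```text
t: 8.47
tool_pos: [0.6626, -0.1936, 0.0235]
tool_rot: [-3.113, -0.424, 0.001]
contact_force: [0.5, 0.2, 0.0]
opening: 0.0502
grip_force: 0.0
t: 9.13
tool_pos: [0.6632, -0.1938, 0.1801]
tool_rot: [3.112, 0.424, 0.003]
contact_force: [0.1, 0.2, -0.8]
opening: 0.0597
grip_force: 0.0
dark ([45.4, 153.0], [20, 129, 52, 49, 1991]) [0.6228 0.0339 0.015 ]
dark ([116.6, 159.3], [92, 136, 51, 48, 1916]) [ 0.6366 -0.0423  0.015 ]
dark ([187.0, 165.4], [163, 142, 49, 48, 1852]) [ 0.6506 -0.1187  0.015 ]
dark ([258.5, 166.8], [233, 148, 48, 47, 760]) [ 0.6703 -0.1959  0.015 ]
dark ([326.7, 178.0], [311, 157, 48, 61, 967]) [ 0.6784 -0.2735  0.015 ]
dark ([491.6, 222.2], [462, 205, 50, 44, 1310]) [ 0.6794 -0.4802  0.015 ]
dark ([12.4, 268.4], [0, 256, 29, 27, 308]) [0.4637 0.0654 0.015 ]
```

View pics/w5c.png

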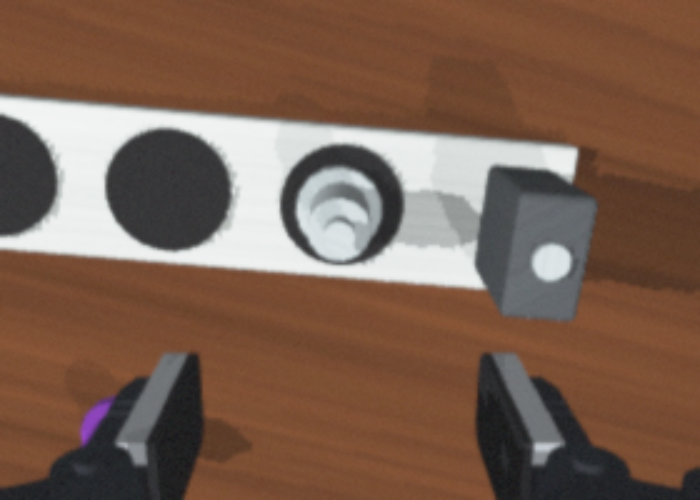

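The round punch stands upright and centred on its pad, foot about (340,207) against pad centre (342,204) in the crop. On to the square.

```bash
python3 -m handwheel '[{"tx":-25,"ty":6,"tz":0,"roll":0},{"tx":-31,"ty":7,"tz":0,"roll":0},{"tx":-31,"ty":7,"tz":0,"roll":0},{"tx":-31,"ty":8,"tz":0,"roll":0},{"tx":-31,"ty":8,"tz":0,"roll":0},{"tx":-31,"ty":7,"tz":0,"roll":0},{"tx":-31,"ty":7,"tz":0,"roll":0},{"tx":-31,"ty":7,"tz":0,"roll":0},{"tx":-25,"ty":6,"tz":0,"roll":0},{"tx":-12,"ty":3,"tz":0,"roll":0},{"tx":0,"ty":0,"tz":0,"roll":0},{"tx":0,"ty":0,"tz":0,"roll":0}]'; python3 w.py w6 >/dev/null;  python3 m.py w6 .412 -.3324
```

```text
t: 10.18
tool_pos: [0.4111, -0.3313, 0.1772]
tool_rot: [-3.11, -0.422, 0.002]
contact_force: [0.3, -0.7, -0.8]
opening: 0.0604
grip_force: 0.0
foot [ 0.4109 -0.3369] r 0.019 n 72 of 110 px [260.3 172.6]
move tx,ty mm [-1.7  5.3 -0. ] tool z [-0.001  0.003 -1.   ]
```

The foot differs by 4.5 mm from the far view, so I'll check it up close.

```bash
python3 - <<'E'
from h import *
z=np.load("pics/w6.npz");im=z["im"].copy();c=cam("wrist",{"tool_pos":z["pos"],"tool_rot":z["rot"]})
for C,col in (((.4109,-.3369),(255,0,0)),((.412,-.3324),(0,0,255))):
    for a in np.linspace(0,6.28,40):
        p=proj(c,[C[0]+.019*np.cos(a),C[1]+.019*np.sin(a),.008]).round().astype(int); im[p[1],p[0]]=col
cv2.imwrite("pics/w6c.png",cv2.resize(im[120:250,180:340],None,fx=4,fy=4,interpolation=cv2.INTER_NEAREST)[:,:,::-1])
E
```

```text
(no output)
```

View pics/w6c.png

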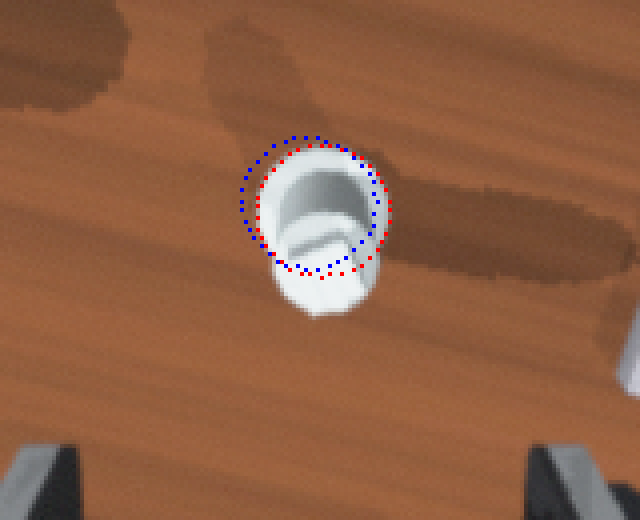

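The red circle (close view) fits the flange ring, so the close measurement is right. Grasp at TCP z about 0.022.

```bash
python3 -m handwheel '[{"tx":-1,"ty":5,"tz":20,"roll":0},{"tx":0,"ty":0,"tz":35,"roll":0},{"tx":0,"ty":0,"tz":35,"roll":0},{"tx":0,"ty":0,"tz":30,"roll":0},{"tx":0,"ty":0,"tz":20,"roll":0},{"tx":0,"ty":0,"tz":10,"roll":0},{"tx":0,"ty":0,"tz":5,"roll":0},{"tx":0,"ty":0,"tz":0,"roll":0},{"tx":0,"ty":0,"tz":0,"roll":0}]' && python3 -m handwheel '[{"tx":0,"ty":0,"tz":0,"roll":0},{"tx":0,"ty":0,"tz":0,"roll":0},{"tx":0,"ty":0,"tz":0,"roll":0},{"tx":0,"ty":0,"tz":0,"roll":0},{"tx":0,"ty":0,"tz":0,"roll":0},{"tx":0,"ty":0,"tz":0,"roll":0},{"tx":0,"ty":0,"tz":0,"roll":0},{"tx":0,"ty":0,"tz":0,"roll":0}]' 15 50
```

```text
t: 10.98
tool_pos: [0.4131, -0.3375, 0.0251]
tool_rot: [3.111, 0.425, 0.002]
contact_force: [0.2, -0.3, 0.4]
opening: 0.0602
grip_force: 0.0
t: 11.65
tool_pos: [0.4128, -0.3378, 0.0255]
tool_rot: [3.111, 0.424, 0.002]
contact_force: [-0.1, 0.5, 6.6]
opening: 0.0242
grip_force: 49.2
```

```bash
python3 -m handwheel '[{"tx":0,"ty":0,"tz":-10,"roll":0},{"tx":0,"ty":0,"tz":-35,"roll":0},{"tx":0,"ty":0,"tz":-35,"roll":0},{"tx":10,"ty":-5,"tz":-30,"roll":0},{"tx":25,"ty":-13,"tz":-10,"roll":0},{"tx":32,"ty":-16,"tz":0,"roll":0},{"tx":32,"ty":-16,"tz":0,"roll":0},{"tx":32,"ty":-16,"tz":0,"roll":0},{"tx":32,"ty":-16,"tz":0,"roll":0},{"tx":32,"ty":-17,"tz":0,"roll":0},{"tx":32,"ty":-17,"tz":0,"roll":0},{"tx":30,"ty":-16,"tz":0,"roll":0}]' >/dev/null && python3 -m handwheel '[{"tx":22,"ty":-11,"tz":0,"roll":0},{"tx":10,"ty":-5,"tz":15,"roll":0},{"tx":0,"ty":0,"tz":25,"roll":0},{"tx":0,"ty":0,"tz":25,"roll":0},{"tx":0,"ty":0,"tz":20,"roll":0},{"tx":0,"ty":0,"tz":8,"roll":0},{"tx":0,"ty":0,"tz":0,"roll":0},{"tx":0,"ty":0,"tz":0,"roll":0}]'
```

```text
t: 13.32
tool_pos: [0.6506, -0.1171, 0.0509]
tool_rot: [-3.113, -0.424, 0.001]
contact_force: [0.3, -0.2, -1.9]
opening: 0.024
grip_force: 49.5
```

Adjust by about 1 mm and lower, 10 mm to go.

```bash
python3 -m handwheel '[{"tx":1,"ty":1,"tz":3,"roll":0},{"tx":0,"ty":0,"tz":3,"roll":0},{"tx":0,"ty":0,"tz":2,"roll":0},{"tx":0,"ty":0,"tz":1,"roll":0},{"tx":0,"ty":0,"tz":0,"roll":0},{"tx":0,"ty":0,"tz":0,"roll":0}]' ;  for i in 1 2 3; do python3 -m handwheel '[{"tx":0,"ty":0,"tz":0.5,"roll":0},{"tx":0,"ty":0,"tz":0,"roll":0},{"tx":0,"ty":0,"tz":0,"roll":0}]' | egrep "pos|contact"; done
```

```text
t: 13.82
tool_pos: [0.6521, -0.1178, 0.0421]
tool_rot: [3.113, 0.424, 0.0]
contact_force: [-0.2, -0.0, -2.7]
opening: 0.0241
grip_force: 49.5
tool_pos: [0.6521, -0.1178, 0.0415]
contact_force: [-0.1, 0.6, -3.2]
tool_pos: [0.652, -0.1177, 0.0409]
contact_force: [-1.1, 0.2, -2.9]
tool_pos: [0.6522, -0.1178, 0.0406]
contact_force: [0.3, -0.9, -1.3]
```

```bash
for i in 1 2 ; do python3 -m handwheel '[{"tx":0,"ty":0,"tz":0.5,"roll":0},{"tx":0,"ty":0,"tz":0,"roll":0},{"tx":0,"ty":0,"tz":0,"roll":0}]' | egrep "pos|contact"; done
```

```text
tool_pos: [0.6523, -0.1177, 0.0406]
contact_force: [-3.0, 0.8, 3.8]
tool_pos: [0.6523, -0.1177, 0.0406]
contact_force: [-4.2, 1.9, 5.4]
```

```bash
python3 -m handwheel '[{"tx":0,"ty":0,"tz":0,"roll":0},{"tx":0,"ty":0,"tz":0,"roll":0},{"tx":0,"ty":0,"tz":0,"roll":0},{"tx":0,"ty":0,"tz":0,"roll":0},{"tx":0,"ty":0,"tz":0,"roll":0}]' 50 && python3 -m handwheel '[{"tx":0,"ty":0,"tz":-10,"roll":0},{"tx":0,"ty":0,"tz":-25,"roll":0},{"tx":0,"ty":0,"tz":-35,"roll":0},{"tx":0,"ty":0,"tz":-35,"roll":0},{"tx":0,"ty":0,"tz":-35,"roll":0},{"tx":0,"ty":0,"tz":-15,"roll":0},{"tx":0,"ty":0,"tz":0,"roll":0},{"tx":0,"ty":0,"tz":0,"roll":0}]' 60 | head -2; python3 w.py w7 >/dev/null
python3 -m handwheel '[{"tx":-15,"ty":-25,"tz":0,"roll":0},{"tx":-18,"ty":-32,"tz":0,"roll":0},{"tx":-18,"ty":-32,"tz":0,"roll":0},{"tx":-18,"ty":-32,"tz":0,"roll":0},{"tx":-18,"ty":-32,"tz":0,"roll":0},{"tx":-18,"ty":-32,"tz":0,"roll":0},{"tx":-13,"ty":-23,"tz":0,"roll":0},{"tx":-8,"ty":-14,"tz":0,"roll":0},{"tx":0,"ty":0,"tz":0,"roll":0},{"tx":0,"ty":0,"tz":0,"roll":0}]' | head -2;python3 w.py w8 >/dev/null;  python3 m.py w8 .471 .06
python3 - <<'E'
from h import *
z=np.load("pics/w7.npz");a=z["im"][90:270,150:400]
z=np.load("pics/w8.npz");im=z["im"].copy();c=cam("wrist",{"tool_pos":z["pos"],"tool_rot":z["rot"]});b=im[90:270,130:380]
cv2.imwrite("pics/w78.png",cv2.resize(np.vstack([a,b]),None,fx=1.65,fy=1.65)[:,:,::-1])
E
```

```text
t: 15.48
tool_pos: [0.6521, -0.1178, 0.0393]
tool_rot: [3.113, 0.424, 0.0]
contact_force: [-0.1, 0.5, -0.0]
opening: 0.0498
grip_force: 0.0
t: 16.15
tool_pos: [0.6525, -0.1179, 0.1955]
t: 17.03
tool_pos: [0.4699, 0.0628, 0.192]
foot [0.4725 0.063 ] r 0.0188 n 68 of 118 px [255.7 165.6]
move tx,ty mm [ 2.6  0.4 -0. ] tool z [-0.004 -0.    -1.   ]
```

View pics/w78.png

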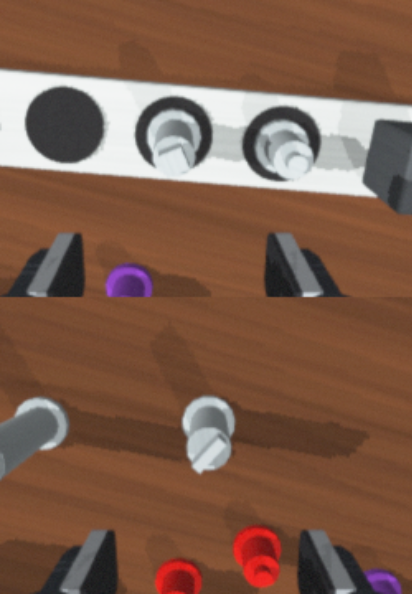

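The square stands well on its pad. The blade foot, at (208,415) in the lower half, is clear of the neighbours. Grasp the blade.

```bash
python3 -m handwheel '[{"tx":2,"ty":0,"tz":20,"roll":0},{"tx":0,"ty":0,"tz":35,"roll":0},{"tx":0,"ty":0,"tz":35,"roll":0},{"tx":0,"ty":0,"tz":35,"roll":0},{"tx":0,"ty":0,"tz":20,"roll":0},{"tx":0,"ty":0,"tz":10,"roll":0},{"tx":0,"ty":0,"tz":5,"roll":0},{"tx":0,"ty":0,"tz":0,"roll":0},{"tx":0,"ty":0,"tz":0,"roll":0}]' |head -2 && python3 -m handwheel '[{"tx":0,"ty":0,"tz":0,"roll":0},{"tx":0,"ty":0,"tz":0,"roll":0},{"tx":0,"ty":0,"tz":0,"roll":0},{"tx":0,"ty":0,"tz":0,"roll":0},{"tx":0,"ty":0,"tz":0,"roll":0},{"tx":0,"ty":0,"tz":0,"roll":0},{"tx":0,"ty":0,"tz":0,"roll":0},{"tx":0,"ty":0,"tz":0,"roll":0}]' 15 50
```

```text
t: 17.83
tool_pos: [0.4746, 0.0626, 0.0356]
t: 18.5
tool_pos: [0.4743, 0.0632, 0.036]
tool_rot: [3.113, 0.424, 0.004]
contact_force: [-0.6, 1.4, 5.7]
opening: 0.0243
grip_force: 48.8
```

```bash
python3 -m handwheel '[{"tx":0,"ty":0,"tz":-10,"roll":0},{"tx":0,"ty":0,"tz":-35,"roll":0},{"tx":0,"ty":0,"tz":-35,"roll":0},{"tx":0,"ty":0,"tz":-30,"roll":0},{"tx":15,"ty":17,"tz":-10,"roll":0},{"tx":22,"ty":24,"tz":0,"roll":0},{"tx":22,"ty":24,"tz":0,"roll":0},{"tx":22,"ty":24,"tz":0,"roll":0},{"tx":22,"ty":24,"tz":0,"roll":0},{"tx":17,"ty":20,"tz":0,"roll":0},{"tx":10,"ty":11,"tz":0,"roll":0},{"tx":0,"ty":0,"tz":15,"roll":0}]' >/dev/null && python3 -m handwheel '[{"tx":0,"ty":0,"tz":25,"roll":0},{"tx":0,"ty":0,"tz":25,"roll":0},{"tx":0,"ty":0,"tz":20,"roll":0},{"tx":0,"ty":0,"tz":8,"roll":0},{"tx":0,"ty":0,"tz":0,"roll":0},{"tx":0,"ty":0,"tz":0,"roll":0},{"tx":0,"ty":0,"tz":0,"roll":0}]'
```

```text
t: 20.08
tool_pos: [0.6379, -0.0409, 0.0631]
tool_rot: [3.112, 0.424, 0.004]
contact_force: [0.3, 0.4, -3.7]
opening: 0.0242
grip_force: 50.0
```

```bash
python3 -m handwheel '[{"tx":0,"ty":0,"tz":4,"roll":0},{"tx":0,"ty":0,"tz":3,"roll":0},{"tx":0,"ty":0,"tz":2,"roll":0},{"tx":0,"ty":0,"tz":1,"roll":0},{"tx":0,"ty":0,"tz":0,"roll":0},{"tx":0,"ty":0,"tz":0,"roll":0}]'|egrep "pos|contact" ;  for i in 1 2 3 4 5; do python3 -m handwheel '[{"tx":0,"ty":0,"tz":0.5,"roll":0},{"tx":0,"ty":0,"tz":0,"roll":0},{"tx":0,"ty":0,"tz":0,"roll":0}]' | egrep "pos|contact"; done
```

```text
tool_pos: [0.637, -0.041, 0.0514]
contact_force: [-0.1, -0.4, -5.1]
tool_pos: [0.6371, -0.041, 0.0511]
contact_force: [0.2, 0.3, -2.5]
tool_pos: [0.6372, -0.041, 0.0511]
contact_force: [-2.3, 0.5, 0.8]
tool_pos: [0.6373, -0.041, 0.0511]
contact_force: [-4.3, -0.2, 5.7]
tool_pos: [0.6374, -0.041, 0.0511]
contact_force: [-4.8, 0.8, 8.0]
tool_pos: [0.6374, -0.041, 0.0511]
contact_force: [-6.6, 1.8, 8.7]
```

```bash
python3 -m handwheel '[{"tx":0,"ty":0,"tz":0,"roll":0},{"tx":0,"ty":0,"tz":0,"roll":0},{"tx":0,"ty":0,"tz":0,"roll":0},{"tx":0,"ty":0,"tz":0,"roll":0},{"tx":0,"ty":0,"tz":0,"roll":0}]' 50 >/dev/null && python3 -m handwheel '[{"tx":0,"ty":0,"tz":-10,"roll":0},{"tx":0,"ty":0,"tz":-25,"roll":0},{"tx":0,"ty":0,"tz":-35,"roll":0},{"tx":0,"ty":0,"tz":-35,"roll":0},{"tx":0,"ty":0,"tz":-35,"roll":0},{"tx":0,"ty":0,"tz":-20,"roll":0},{"tx":0,"ty":0,"tz":0,"roll":0},{"tx":0,"ty":0,"tz":0,"roll":0}]' 60 | head -2; python3 w.py w9 >/dev/null
python3 -m handwheel '[{"tx":-13,"ty":-25,"tz":0,"roll":0},{"tx":-17,"ty":-34,"tz":0,"roll":0},{"tx":-17,"ty":-34,"tz":0,"roll":0},{"tx":-17,"ty":-34,"tz":0,"roll":0},{"tx":-17,"ty":-34,"tz":0,"roll":0},{"tx":-17,"ty":-34,"tz":0,"roll":0},{"tx":-17,"ty":-34,"tz":0,"roll":0},{"tx":-12,"ty":-24,"tz":0,"roll":0},{"tx":-5,"ty":-11,"tz":0,"roll":0},{"tx":0,"ty":0,"tz":0,"roll":0},{"tx":0,"ty":0,"tz":0,"roll":0}]' | head -2;python3 w.py w10 >/dev/null;  python3 m.py w10 .4392 .178
python3 - <<'E'
from h import *
z=np.load("pics/w9.npz");a=z["im"][90:270,170:420]
z=np.load("pics/w10.npz");b=z["im"][90:270,130:380]
cv2.imwrite("pics/w910.png",cv2.resize(np.vstack([a,b]),None,fx=1.65,fy=1.65)[:,:,::-1])
E
```

```text
t: 22.92
tool_pos: [0.6381, -0.0412, 0.2119]
t: 23.88
tool_pos: [0.4388, 0.1779, 0.2077]
foot [0.4392 0.1792] r 0.0189 n 66 of 125 px [254.3 164.6]
move tx,ty mm [ 0.7 -1.1 -0. ] tool z [-0.001 -0.001 -1.   ]
```

View pics/w910.png

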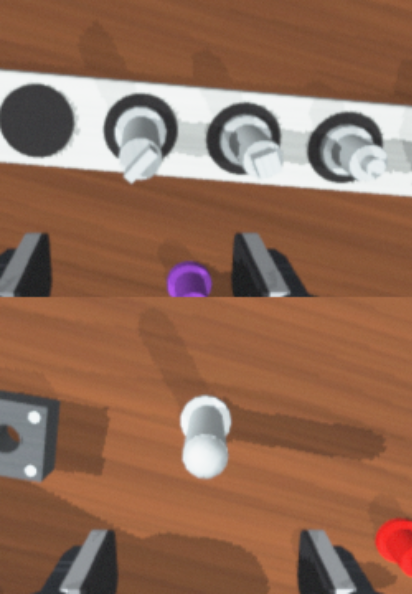

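Blade, square and round all stand centred. The dome foot at (205,415) is clear of the die. Grasp the dome.

```bash
python3 -m handwheel '[{"tx":0,"ty":-1,"tz":20,"roll":0},{"tx":0,"ty":0,"tz":35,"roll":0},{"tx":0,"ty":0,"tz":35,"roll":0},{"tx":0,"ty":0,"tz":35,"roll":0},{"tx":0,"ty":0,"tz":18,"roll":0},{"tx":0,"ty":0,"tz":10,"roll":0},{"tx":0,"ty":0,"tz":5,"roll":0},{"tx":0,"ty":0,"tz":0,"roll":0},{"tx":0,"ty":0,"tz":0,"roll":0}]' |head -2 && python3 -m handwheel '[{"tx":0,"ty":0,"tz":0,"roll":0},{"tx":0,"ty":0,"tz":0,"roll":0},{"tx":0,"ty":0,"tz":0,"roll":0},{"tx":0,"ty":0,"tz":0,"roll":0},{"tx":0,"ty":0,"tz":0,"roll":0},{"tx":0,"ty":0,"tz":0,"roll":0},{"tx":0,"ty":0,"tz":0,"roll":0},{"tx":0,"ty":0,"tz":0,"roll":0}]' 15 55
```

```text
t: 24.68
tool_pos: [0.4404, 0.1789, 0.0522]
t: 25.35
tool_pos: [0.4401, 0.1794, 0.0525]
tool_rot: [-3.112, -0.424, -0.004]
contact_force: [0.6, 0.8, 6.6]
opening: 0.024
grip_force: 54.0
```

```bash
python3 -m handwheel '[{"tx":0,"ty":0,"tz":-10,"roll":0},{"tx":0,"ty":0,"tz":-35,"roll":0},{"tx":0,"ty":0,"tz":-35,"roll":0},{"tx":0,"ty":0,"tz":-35,"roll":0},{"tx":15,"ty":20,"tz":-15,"roll":0},{"tx":20,"ty":28,"tz":0,"roll":0},{"tx":20,"ty":28,"tz":0,"roll":0},{"tx":20,"ty":28,"tz":0,"roll":0},{"tx":20,"ty":28,"tz":0,"roll":0},{"tx":20,"ty":28,"tz":0,"roll":0},{"tx":15,"ty":18,"tz":0,"roll":0},{"tx":8,"ty":10,"tz":0,"roll":0}]' >/dev/null && python3 -m handwheel '[{"tx":0,"ty":0,"tz":10,"roll":0},{"tx":0,"ty":0,"tz":25,"roll":0},{"tx":0,"ty":0,"tz":30,"roll":0},{"tx":0,"ty":0,"tz":25,"roll":0},{"tx":0,"ty":0,"tz":12,"roll":0},{"tx":0,"ty":0,"tz":0,"roll":0},{"tx":0,"ty":0,"tz":0,"roll":0},{"tx":0,"ty":0,"tz":0,"roll":0}]'
```

```text
t: 27.02
tool_pos: [0.6232, 0.0352, 0.0809]
tool_rot: [3.112, 0.425, 0.005]
contact_force: [-0.2, -0.1, -4.2]
opening: 0.0242
grip_force: 54.9
```

```bash
python3 -m handwheel '[{"tx":0,"ty":0.5,"tz":5,"roll":0},{"tx":0,"ty":0,"tz":4,"roll":0},{"tx":0,"ty":0,"tz":2,"roll":0},{"tx":0,"ty":0,"tz":1,"roll":0},{"tx":0,"ty":0,"tz":0,"roll":0},{"tx":0,"ty":0,"tz":0,"roll":0}]'|egrep "pos|contact" ;  for i in 1 2 3 4; do python3 -m handwheel '[{"tx":0,"ty":0,"tz":0.5,"roll":0},{"tx":0,"ty":0,"tz":0,"roll":0},{"tx":0,"ty":0,"tz":0,"roll":0}]' | egrep "pos|contact"; done
```

```text
tool_pos: [0.6226, 0.0343, 0.0676]
contact_force: [-0.7, 0.7, -0.3]
tool_pos: [0.6228, 0.0343, 0.0676]
contact_force: [-3.9, -0.1, 5.1]
tool_pos: [0.6228, 0.0344, 0.0676]
contact_force: [-5.4, 0.3, 8.1]
tool_pos: [0.6229, 0.0344, 0.0676]
contact_force: [-6.0, 0.7, 10.5]
tool_pos: [0.623, 0.0344, 0.0676]
contact_force: [-6.5, 0.5, 12.3]
```

Ease off the press, release, rise and inspect.

```bash
python3 -m handwheel '[{"tx":0,"ty":0,"tz":-1.5,"roll":0},{"tx":0,"ty":0,"tz":0,"roll":0}]' >/dev/null; python3 -m handwheel '[{"tx":0,"ty":0,"tz":0,"roll":0},{"tx":0,"ty":0,"tz":0,"roll":0},{"tx":0,"ty":0,"tz":0,"roll":0},{"tx":0,"ty":0,"tz":0,"roll":0},{"tx":0,"ty":0,"tz":0,"roll":0}]' 50 >/dev/null && python3 -m handwheel '[{"tx":0,"ty":0,"tz":-10,"roll":0},{"tx":0,"ty":0,"tz":-25,"roll":0},{"tx":0,"ty":0,"tz":-35,"roll":0},{"tx":0,"ty":0,"tz":-35,"roll":0},{"tx":0,"ty":0,"tz":-35,"roll":0},{"tx":0,"ty":0,"tz":-30,"roll":0},{"tx":-10,"ty":0,"tz":0,"roll":0},{"tx":-25,"ty":20,"tz":0,"roll":0},{"tx":-25,"ty":30,"tz":0,"roll":0},{"tx":-15,"ty":20,"tz":0,"roll":0},{"tx":0,"ty":0,"tz":0,"roll":0},{"tx":0,"ty":0,"tz":0,"roll":0}]'; python3 w.py w11 >/dev/null
python3 - <<'E'
from h import *
z=np.load("pics/w11.npz");c=cam("wrist",{"tool_pos":z["pos"],"tool_rot":z["rot"]}); im=z["im"].copy()
for C in [(.6644,-.1943),(.6504,-.1181),(.6364,-.0417),(.6225,.0345)]:
    for a in np.linspace(0,6.28,60):
        for r,h,col in((.019,.023,(255,0,0)),(.028,.015,(0,255,0))):
            p=proj(c,[C[0]+r*np.cos(a),C[1]+r*np.sin(a),h]).round().astype(int)
            if 0<=p[0]<512 and 0<=p[1]<384: im[p[1],p[0]]=col
p=proj(c,(.64,-.08,.02)).astype(int); y0=max(p[1]-70,0); x0=max(p[0]-130,0)
cv2.imwrite("pics/fin.png",cv2.resize(im[y0:y0+150,x0:x0+260],None,fx=3,fy=3,interpolation=cv2.INTER_NEAREST)[:,:,::-1])
E
```

```text
t: 30.1
tool_pos: [0.5685, -0.0541, 0.2371]
tool_rot: [-3.113, -0.421, -0.002]
contact_force: [0.6, 0.3, -1.2]
opening: 0.05
grip_force: 0.0
```

View pics/fin.png

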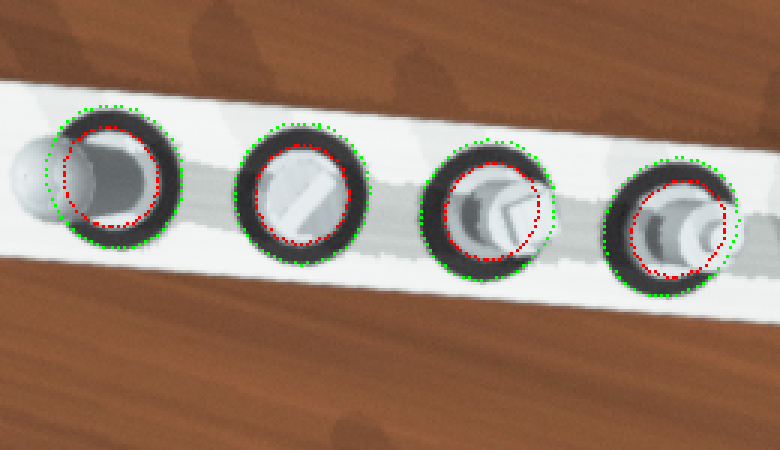

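All four feet at (110,177), (302,195), (492,212) and (678,229) sit on the red circles drawn for a centred foot, within about 1 mm. They run dome, blade, square, round towards the stop, all upright, and the gripper is clear.

```bash
python3 -c "
from station import ctrl
print(ctrl.finish_job())"
```

```text
the job is handed in; nothing more can be done
None
```

The four punches stand upright, each centred on its pad to within about 1 mm, running round, square, blade, dome away from the stop block; the arm never went near the die, and the job was handed in at about 30 s with no verdict returned.

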